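# Nip a carton in the packing jig with its sunken adjuster

## Robot

A 7-joint arm with a two-finger parallel gripper is mounted at the origin on the work surface. World frame = base frame: x ahead of the robot, y to its left, z up, the work surface at z = 0. Lengths are in m, angles in rad, forces in N, time in s.
With the tool pointing down it reaches from about 0.425 to 0.875 m from the base axis. Payload 4.7 kg.
Tool frame: the origin (TCP) lies midway between the tips of the shut fingers; the grasp point (between the pads) lies 19 mm behind it (ctrl.grip_depth is the distance from the TCP to the grasp point, in m); z points along the fingers, y is the direction in which the jaws open and shut (so a half turn about z gives the same grasp; the last joint's range is limited). The gripper opens to 87 mm and grips with 3 to 60 N. Pads are 19 mm wide; open, the fingers measure 117 mm over their backs; the gripper's body (75 mm by 190 mm) begins 51 mm behind the grasp point.
Start: joints at [1.203, 0.321, -0.07, 1.45, 0.023, 1.371, -0.057], TCP at [0.242, -0.603, 0.223] pointing down, gripper open.
Joint ranges: [-2.86, 2.86], [-0.3, 2.09], [-1.38, 1.24], [0.06, 2.45], [-1.56, 4.7], [0.09, 2.05], [-2.69, 2.69]. Speed limits (rad/s): [2.57, 2.57, 3.14, 3.14, 3.14, 3.14, 3.14].

## Interface

Orientations are given as a rotation vector (axis times angle).
In Python, from bench import ctrl gives the robot as it stands. The module is installed in compiled form; this text tells all that it offers.
- The arm moves only by the shell command python3 -m inch 'ROWS' [FORCE]. ROWS is JSON, a list of rows, each a list of 5 numbers: the opening, from -1 (shut) to 1 (fully open), so that 0 is half open, then the shift along the tool's x, y, z in mm, then the turn about the tool's z in rad. In form: [[fingers, tx, ty, tz, twist], ...]. A call has 1 to 5 rows; each row shifts and turns the pose as measured when the row begins, along the tool's axes as they then stand; what a row does not reach is not made up. A row lasts 1/8 s, in which the tool goes at most 62.5 mm and 10.7 degrees, less where a joint would pass 70% of its speed; a pose out of reach is approached as far as the arm can. A call is refused whole if a number of a shift passes 62.5 or a number of a turn 0.188, either way. A call with a gripper value outside its range is refused whole. The fingers move at their own pace and stop on an object; FORCE is the grip in N (left out, the last holds). Time passes only in rows, so rows that do not move let the fingers close. It gives the time, the measured TCP pose, the force and the opening at its end, in the units of the state.
- ctrl.get_state(): the state, without advancing time (a new reading comes with each control period).
- ctrl.get_image(name): name is "side" or "top"; returns a dict with "color" (480x640x3 uint8, red, green, blue), "range_z" (480x640 float32, m along the optical axis (not along the pixel's ray), 0 where there is no reading), "K" (3x3 intrinsics, pixels), "R" (3x3) and "t" (3): a world point X has camera coordinates R X + t. Camera axes: x right, y down, z forward; pixel columns grow to the right and rows downward; lengths in m; the calibration is good to about 2 mm. A picture is of the moment at which its call begins.
- ctrl.close_job(): hands the job in, once; it reports no verdict.
The state is a dict: "time": time; "joint_positions": joint angles; "qd": joint speeds; "joint_torque": joint torques, N m; "position": TCP position; "tool_rot": TCP orientation; "ft_force": force on the tool from outside, world axes, zero at the start; "torque": the same for the moment, N m; "grip_width": opening from 0.0 (shut) to 1.0 (fully open).
Only numpy, scipy, OpenCV 4.12 (cv2) and the standard library are available. Lean on these libraries where they do the work, as an engineer would, in place of code of your own. Each camera call takes 0.05 s, during which the arm holds its last target. There are 200 camera calls.

## Task

Lay the small loose carton flat on the bed of the packing jig, lengthwise between the rubber pad and the fence, and let go of it. Then reach into the round well, turn the sunken knob clockwise (seen from above) until you feel the pad nip the carton firmly against the fence, and stop there: it should be held snugly, about 10 N, but the carton must not be crushed. Do not jam the fingers against the well, leave the knob alone at the end and do not disturb the other things on the bench.

Things in the scene. Friction and masses are not known exactly. Their poses are not given: they have to be found in the camera images.
- carton_mid (a point): Centre of the loose brown cardboard carton, half-way up: 56 mm along its x, 84 mm along its y, 50 mm high (z), about 0.25 kg; it lies flat on the bench, grasp it from above across its 56 mm. A half turn makes no difference. Its walls are crushed by more than 22 N from the pad.
- carton: The same carton; origin at the centre of its underside, same axes.
- jig: Packing jig, fixed: steel bed plate 110 (x) by 270 mm (y), 10 mm thick, grey adjuster housing on its -y end, aluminium fence (90 mm wide, 38 mm high) near its +y end. Origin on the bench; z up, y from housing to fence. The last user slid the fence along the bed: its face stands somewhere between y = +46 and +57 mm from bed_mid, not measured.
- bed_mid (a point): Point on the bed's upper face, 10 mm above the bench, in the middle of the carton's place; axes as the jig's. The pad's face starts at y = -46 mm from here. The carton belongs here with its 84 mm along the jig's y, within 15 mm and 8 degrees; set down with its centre at y = -1 to +1 mm it clears pad and fence. No side walls in x: fingers have room there.
- well: Grey adjuster housing, 100 by 100 mm, fixed on the bed; underside (origin) 10 mm, top face 58 mm above the bench. In its top a round well, 72 mm across, 42 mm deep (floor 16 mm above the bench), with the knob in the middle and 25 mm free all round: fingers fit only when opened little (about 34 mm) and must not press on the housing with over 15 N.
- knob_grip (a point): Centre of the black round knob, half-way up: diameter 22 mm, 28 mm high, axis vertical, top 44 mm above the bench (14 mm below the well's rim). It can be gripped at any yaw. Its axis lies at x = 0, y = -118 mm from bed_mid. Running friction about 0.19 N m, it stays where it is left, also under load; with the hand halted the torque felt settles somewhat lower.
- knob (a joint): Angle of the knob, rad, 0 at the start, grows clockwise seen from above, to 3.2; 1 rad drives the pad 10 mm towards the fence. The pad nips after 0.8 to 2.0 rad (one or two grasps). Then the torque climbs by 0.010 N m per newton of nip above the running friction; just sliding the carton up to the fence adds at most 0.04 N m.
- pad: Rubber-faced pad, 56 mm wide (x) and 30 mm high, that comes out of the housing on two rods; origin at the centre of its pushing face, 38 mm above the bench. It gives about 1 mm for 8 N.
- tape: Bystander: upright brown tape core, 84 mm diameter, 46 mm high, origin under its centre.
- bottle: Bystander: white bottle, 68 mm diameter, 190 mm high, origin under its centre.
- cup: Bystander: grey cup, 76 mm diameter, 90 mm high, origin under its centre.
Things that resemble listed ones, but are neither listed nor needed, are in the scene too. Leave any purple look-alike of the carton alone.

How it is judged:
On the way:
1. the carton lies flat on the bed between pad and fence, lengthwise, let go of and not yet nipped (x of carton_mid in the frame of bed_mid between -0.015 and 0.015 m and y of carton_mid in the frame of bed_mid between -0.015 and 0.025 m and z of carton_mid in the frame of bed_mid between 0.022 and 0.029 m and angle between carton_mid's own z axis and vertical below 0.08 rad and angle between the y axis of carton and the y axis of jig, either way round below 0.14 rad and contact force between the fingers and carton below 0.3 N and contact force between pad and carton below 3 N), for 0.2 s.
At the end, for the whole second after the job is handed in: The carton rests flat on the bed, its centre within 15 mm across and -15 to +25 mm along of the bed's middle and within 8 degrees of lengthwise, nipped by the pad with 4 to 18 N, at rest; the fingers are off the carton, the knob and the jig (x of carton_mid in the frame of bed_mid between -0.015 and 0.015 m and y of carton_mid in the frame of bed_mid between -0.015 and 0.025 m and z of carton_mid in the frame of bed_mid between 0.022 and 0.029 m and angle between carton_mid's own z axis and vertical below 0.08 rad and angle between the y axis of carton and the y axis of jig, either way round below 0.14 rad and contact force between the fingers and carton below 0.3 N and contact force between pad and carton between 4 and 18 N and linear speed of carton below 0.01 m/s and contact force between the fingers and jig below 0.3 N); the robot touches nothing.
It fails at once if the pad presses the carton with more than 22 N (contact force between pad and carton above 22 N).
It fails at once if the fingers press on the well's housing with more than 15 N (contact force between the fingers and well above 15 N).
It fails at once if the tape is moved over 20 mm or tipped (distance of tape from where it was at the start of the episode above 0.02 m or angle between tape's own z axis and vertical above 0.3 rad).
It fails at once if the bottle is moved over 20 mm or tipped (distance of bottle from where it was at the start of the episode above 0.02 m or angle between bottle's own z axis and vertical above 0.3 rad).
It fails at once if the cup is moved over 20 mm or tipped (distance of cup from where it was at the start of the episode above 0.02 m or angle between cup's own z axis and vertical above 0.3 rad).
It also fails if it takes over 72 s, if anything falls off the work surface, if the arm or the gripper's body presses on something with over 40 N, if the wrist force passes 120 N, or if a joint passes its speed limit or range.

## Working session

There is one attempt and no reset: what is moved stays moved. The work goes in short steps, Python scripts to look and compute and a shell command to move; the robot and the scene stay as the last step left them, time stands still between calls to the robot, and variables do not carry over. Pictures are saved under pics/ and viewed, about 8 in all and at most 12, crops included, and the job is handed in when it is done.

```bash
mkdir -p pics
cat > h.py <<'E'
import numpy as np, cv2
from bench import ctrl
def grab(n):
    d=ctrl.get_image(n); return d
def pts(d):
    z=d["range_z"]; v,u=np.mgrid[0:480,0:640]; K=d["K"]
    c=np.stack([(u-K[0,2])/K[0,0]*z,(v-K[1,2])/K[1,1]*z,z],-1)
    P=(c-d["t"])@d["R"]; P[z==0]=np.nan
    return P
def save(d,f): cv2.imwrite(f,d["color"][:,:,::-1])
E
python3 - <<'E'
from h import *
for n in("top","side"):
    d=grab(n); save(d,f"pics/{n}0.png"); np.savez(f"{n}0.npz",**d)
    print(n,-d["R"].T@d["t"],d["K"][0,0],d["R"].round(2).tolist())
s=ctrl.get_state();print(s)
E
```

```text
top [ 0.47585223 -0.01546388  1.04940965] 483.82177419517177 [[0.02, -1.0, 0.01], [-1.0, -0.02, -0.03], [0.03, -0.01, -1.0]]
side [-0.14962078  0.8427486   0.88563143] 534.1656357119978 [[-0.8, -0.61, -0.02], [-0.36, 0.49, -0.8], [0.49, -0.63, -0.6]]
{'time': 0.1, 'joint_positions': array([ 1.2031387 ,  0.32173694, -0.07010047,  1.45156446,  0.02258931,
        1.37082298, -0.05696463]), 'qd': array([ 0.00165027, -0.00062672,  0.00163382, -0.001988  , -0.00330573,
        0.00031322, -0.0017797 ]), 'joint_torque': array([-4.51598144e-04, -4.92569447e+01, -4.05682884e-01, -3.13396132e+01,
       -6.40230230e-02,  3.95070633e-02,  6.86712588e-05]), 'position': array([ 0.24193578, -0.60274694,  0.22157302]), 'tool_rot': array([-3.08287648e+00, -5.95670348e-01,  6.42551097e-04]), 'ft_force': array([ 0.33553586, -0.730933  , -0.50634316]), 'torque': array([-0.03949633, -0.01415043,  0.00400403]), 'grip_width': 1.0024622777656973}
```

View pics/top0.png

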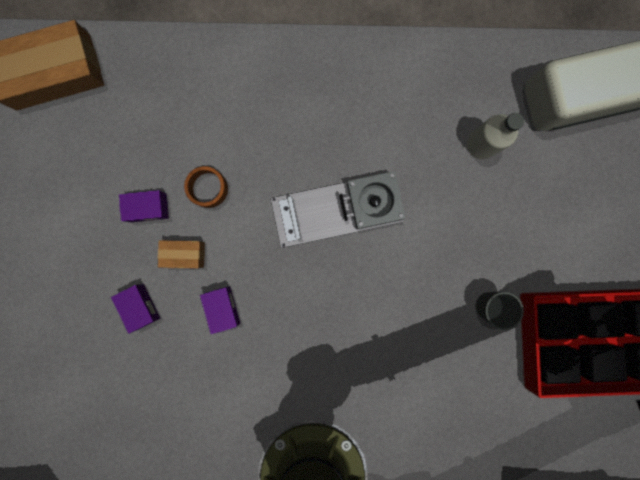

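View pics/side0.png

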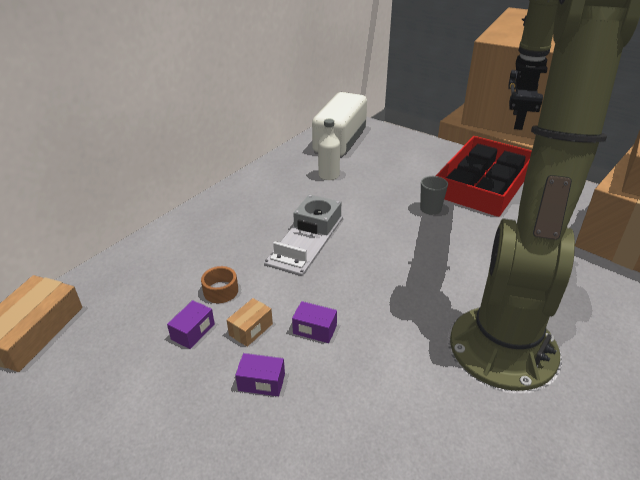

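The top view shows the carton at (180,254), with purple look-alikes around it at (143,205), (220,310) and (135,308). The tape is at (206,186), the jig fence at (288,218) and the well at (376,200). The bottle (500,130) and cup (498,308) are further off.

```bash
cat > m.py <<'E'
from h import *
def rect(m,P,zh,d):
    # min-area rect of mask pixels, cast onto plane zh
    n,l,st,_=cv2.connectedComponentsWithStats(m.astype(np.uint8),connectivity=8); k=1+np.argmax(st[1:,4]); 
    v,u=np.nonzero(l==k); X=cast(d,np.stack([u,v],1).astype(float),zh)
    r=cv2.minAreaRect((X[:,:2]*1000).astype(np.float32)); return X,r
def cast(d,uv,zh):
    C=-d["R"].T@d["t"]; w=np.c_[uv,np.ones(len(uv))]@np.linalg.inv(d["K"]).T@d["R"]
    return C+w*((zh-C[2])/w[:,2])[:,None]
E
python3 - <<'E'
from m import *
d=dict(np.load("top0.npz")); P=pts(d); z=P[:,:,2]
def roi(m,a,b,c,e):
    o=np.zeros_like(m); o[c:e,a:b]=m[c:e,a:b]; return o
print("bench z",np.nanmedian(z[240:300,250:300]))
hsv=cv2.cvtColor(d["color"],cv2.COLOR_RGB2HSV)
org=(hsv[...,0]<25)&(hsv[...,1]>90)&(hsv[...,2]>60)
m=roi(org&(z>0.042),145,215,230,280); print("carton",rect(m,P,.05,d)[1], np.nanmedian(z[m]))
m=roi((z>0.051)&(z<0.066),335,415,160,240); X,r=rect(m,P,.058,d); print("housing",r,np.nanmedian(z[m]))
m=roi((z>0.03)&(z<0.056),265,310,185,255); X,r=rect(m,P,.048,d); print("fence",r,np.nanmedian(z[m]),m.sum())
m=roi((z>0.005)&(z<0.025),262,345,175,255); X,r=rect(m,P,.010,d); print("bed",r,np.nanmedian(z[m]),m.sum())
m=roi((z>0.03),180,232,160,212)&org; print("tape",rect(m,P,.046,d)[1])
for n,(u,v) in dict(p1=(143,205),p2=(220,310),p3=(135,308),bott=(500,130),cup=(498,308)).items(): print(n,P[v,u].round(3))
# well: dark floor region inside housing
m=roi((z<0.05),350,402,175,228); 
g=cv2.cvtColor(d["color"],cv2.COLOR_RGB2GRAY)
cv2.imwrite("pics/c.png",cv2.resize(d["color"][150:290,120:420,::-1],None,fx=2.6,fy=2.6,interpolation=cv2.INTER_CUBIC))
E
```

```text
bench z 0.00017879324524953743
carton ((467.5615539550781, 283.0340270996094), (55.57534408569336, 84.55425262451172), 0.8855944275856018) 0.05014925224234838
housing ((585.4857177734375, -121.65092468261719), (100.1086654663086, 100.3194808959961), 12.885603904724121) 0.05762031953268773
fence ((546.6759643554688, 47.658233642578125), (89.64414978027344, 8.641807556152344), 12.894280433654785) 0.04797724522674841 180
bed ((555.3203735351562, 9.894309997558594), (109.80908203125, 163.2747802734375), 12.884385108947754) 0.010207271433671613 3332
tape ((608.5753173828125, 234.89320373535156), (82.72834777832031, 82.13579559326172), 46.263973236083984)
p1 [0.566 0.359 0.05 ]
p2 [0.353 0.194 0.054]
p3 [0.354 0.37  0.049]
bott [ 0.71  -0.343  0.15 ]
cup [ 0.36  -0.394  0.003]
```

View pics/c.png

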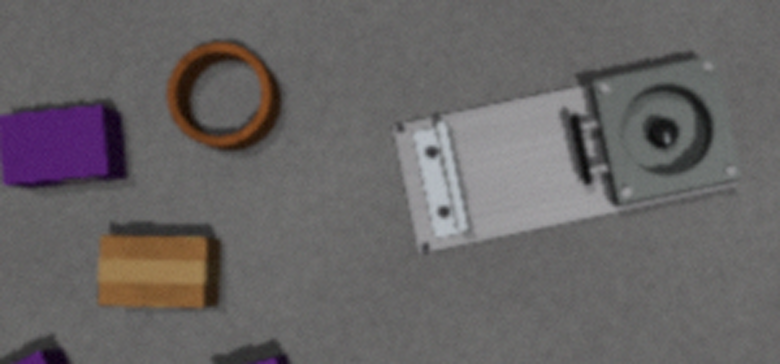

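Measurements agree with the known sizes. Carton centre is (0.4676, 0.2830) at yaw 0.9°. The jig yaw is 12.9°, the knob about (0.5855, -0.1217), and bed_mid about (0.559, -0.007). The fence face is about +51 mm from bed_mid. First I turn the tool.

```bash
cat > go.py <<'E'
import sys; from h import *
from scipy.spatial.transform import Rotation as Ro
x,y,z,yaw=map(float,sys.argv[1:5])   # m, deg: target TCP and direction of tool y
s=ctrl.get_state(); R=Ro.from_rotvec(s["tool_rot"]).as_matrix()
c=np.degrees(np.arctan2(R[1,1],R[0,1])); e=(yaw-c+180)%360-180
print("t%.2f pos"%s["time"],s["position"].round(4),"yaw %.2f tilt %.2f"%(c,np.degrees(np.arccos(-R[2,2]))),"shift mm",(R.T@(np.array([x,y,z])-s["position"])*1000).round(1),
 "twist %.3f"%-np.radians(e),"grip %.3f"%s["grip_width"],"F",s["ft_force"].round(1),"Mz %.3f"%s["torque"][2],"j7 %.2f"%s["joint_positions"][6])
E
python3 -m inch '[[1,0,0,0,-0.18],[1,0,0,0,-0.18],[1,0,0,0,-0.18],[1,0,0,0,-0.18],[1,0,0,0,-0.18]]'
python3 -m inch '[[1,0,0,0,-0.18],[1,0,0,0,-0.12],[1,0,0,0,0]]'
python3 go.py 0.53 -0.2 0.22 0.9
```

```text
time: 0.72
position: [0.2413, -0.6011, 0.2181]
tool_rot: [-2.484, -1.91, -0.003]
ft_force: [0.2, 0.2, -0.0]
grip_width: 1.001
time: 1.1
position: [0.2408, -0.6002, 0.2161]
tool_rot: [-2.158, -2.268, -0.007]
ft_force: [-0.7, -0.4, 0.5]
grip_width: 1.001
t1.10 pos [ 0.2408 -0.6002  0.2161] yaw 2.85 tilt 0.65 shift mm [385.4 308.7  -1. ] twist 0.034 grip 1.001 F [-0.7 -0.4  0.5] Mz 0.008 j7 1.14
```

```bash
python3 -m inch '[[1,48,38,-3,0.017],[1,48,38,-3,0.017],[1,48,38,-3,0],[1,48,38,-3,0],[1,48,38,-3,0]]'
python3 -m inch '[[1,48,38,-3,0],[1,48,38,-3,0],[1,48,38,-3,0]]'
python3 go.py 0.4676 0.283 0.15 0.9
```

```text
time: 1.72
position: [0.4259, -0.3561, 0.2304]
tool_rot: [-2.226, -2.199, -0.004]
ft_force: [0.4, -0.0, 0.8]
grip_width: 0.999
time: 2.1
position: [0.5436, -0.2107, 0.2405]
tool_rot: [-2.237, -2.189, -0.003]
ft_force: [0.4, -0.8, 0.2]
grip_width: 1.0
t2.10 pos [ 0.5436 -0.2107  0.2405] yaw -1.25 tilt 0.65 shift mm [491.1 -86.1  95.6] twist -0.037 grip 1.000 F [ 0.4 -0.8  0.2] Mz -0.036 j7 0.22
```

```bash
python3 -m inch '[[1,55,-10,0,-0.018],[1,55,-10,0,-0.018],[1,55,-10,0,0],[1,55,-10,0,0],[1,55,-10,5,0]]'
python3 -m inch '[[1,55,-10,15,0],[1,55,-10,20,0],[1,55,-10,25,0],[1,20,-5,20,0],[1,0,0,0,0]]'
python3 go.py 0.4676 0.283 0.15 0.9
```

```text
time: 2.72
position: [0.494, 0.0748, 0.238]
tool_rot: [-2.208, -2.218, -0.009]
ft_force: [0.4, 0.2, 0.7]
grip_width: 0.998
time: 3.35
position: [0.4545, 0.2708, 0.1592]
tool_rot: [-2.215, -2.213, -0.013]
ft_force: [0.3, -0.8, 0.2]
grip_width: 0.997
t3.35 pos [0.4545 0.2708 0.1592] yaw -0.03 tilt 0.75 shift mm [12.  13.1  9.3] twist -0.016 grip 0.997 F [ 0.3 -0.8  0.2] Mz -0.024 j7 -0.71
```

```bash
python3 -m inch '[[1,12,13,9,-0.016],[1,0,0,0,0]]'
python3 go.py 0.4676 0.283 0.012 0.9
python3 -m inch '[[1,0,0,30,0],[1,0,0,30,0]]'
python3 go.py 0.4676 0.283 0.012 0.9
```

```text
time: 3.6
position: [0.4692, 0.2809, 0.1512]
tool_rot: [-2.204, -2.227, -0.012]
ft_force: [0.4, 0.1, 0.0]
grip_width: 1.006
t3.60 pos [0.4692 0.2809 0.1512] yaw 0.60 tilt 0.66 shift mm [  0.5  -1.5 139.2] twist -0.005 grip 1.006 F [0.4 0.1 0. ] Mz 0.039 j7 -0.74
time: 3.85
position: [0.473, 0.2796, 0.094]
tool_rot: [-2.215, -2.223, -0.021]
ft_force: [0.5, 0.7, 0.7]
grip_width: 0.998
t3.85 pos [0.473  0.2796 0.094 ] yaw 0.20 tilt 0.78 shift mm [ 2.4 -6.  82. ] twist -0.012 grip 0.998 F [0.5 0.7 0.7] Mz -0.058 j7 -0.79
```

```bash
python3 -m inch '[[1,2,-5,20,-0.012],[1,2,-4,20,0],[1,1,-2,20,0]]'
python3 go.py 0.4676 0.283 0.012 0.9
python3 -m inch '[[1,0,-2,17,0],[1,0,0,0,0]]'
python3 go.py 0.4676 0.283 0.012 0.9
```

```text
time: 4.22
position: [0.4635, 0.2825, 0.0327]
tool_rot: [-2.209, -2.232, -0.022]
ft_force: [0.1, -0.6, 0.1]
grip_width: 1.0
t4.22 pos [0.4635 0.2825 0.0327] yaw 0.59 tilt 0.79 shift mm [ 0.2  3.9 20.8] twist -0.005 grip 1.000 F [ 0.1 -0.6  0.1] Mz 0.010 j7 -0.86
time: 4.47
position: [0.4604, 0.2823, 0.0132]
tool_rot: [-2.208, -2.232, -0.018]
ft_force: [-0.9, 0.6, 1.0]
grip_width: 1.0
t4.47 pos [0.4604 0.2823 0.0132] yaw 0.62 tilt 0.65 shift mm [0.7 7.2 1.2] twist -0.005 grip 1.000 F [-0.9  0.6  1. ] Mz -0.047 j7 -0.88
```

```bash
python3 -m inch '[[1,0,7,0,-0.005],[1,0,0,0,0]]' 15
python3 go.py 0.4676 0.283 0.012 0.9
python3 -m inch '[[-1,0,0,0,0],[-1,0,0,0,0],[-1,0,0,0,0],[-1,0,0,0,0],[-1,0,0,0,0]]' 15
python3 go.py 0.4676 0.283 0.012 0.9
```

```text
time: 4.72
position: [0.4689, 0.283, 0.0141]
tool_rot: [-2.202, -2.238, -0.021]
ft_force: [-0.1, 0.2, 0.1]
grip_width: 0.998
t4.72 pos [0.4689 0.283  0.0141] yaw 0.93 tilt 0.76 shift mm [-0.  -1.3  2.1] twist 0.000 grip 0.998 F [-0.1  0.2  0.1] Mz 0.021 j7 -0.87
time: 5.35
position: [0.4694, 0.2834, 0.0153]
tool_rot: [-2.203, -2.238, -0.023]
ft_force: [0.7, 0.2, 0.2]
grip_width: 0.637
t5.35 pos [0.4694 0.2834 0.0153] yaw 0.90 tilt 0.83 shift mm [-0.4 -1.9  3.3] twist -0.000 grip 0.637 F [0.7 0.2 0.2] Mz -0.038 j7 -0.87
```

```bash
python3 -m inch '[[-1,0,0,-30,0],[-1,0,0,-40,0],[-1,0,0,-40,0],[-1,0,0,0,0]]'
python3 go.py 0.559 -0.006 0.12 12.9
```

```text
time: 5.85
position: [0.4666, 0.2806, 0.1254]
tool_rot: [-2.202, -2.238, -0.015]
ft_force: [0.3, 0.5, -2.9]
grip_width: 0.637
t5.85 pos [0.4666 0.2806 0.1254] yaw 0.93 tilt 0.56 shift mm [-288.1   87.7    3.5] twist -0.209 grip 0.637 F [ 0.3  0.5 -2.9] Mz 0.000 j7 -0.76
```

```bash
python3 -m inch '[[-1,-40,12,-1,0],[-1,-50,15,-1,0],[-1,-50,15,-1,0],[-1,-50,15,-1,0],[-1,-50,15,-1,0]]'
python3 -m inch '[[-1,-25,8,0,-0.1],[-1,0,0,0,-0.1],[-1,0,0,0,0]]'
python3 go.py 0.559 -0.006 0.06 12.9
```

```text
time: 6.48
position: [0.5387, 0.0392, 0.1207]
tool_rot: [-2.183, -2.246, -0.004]
ft_force: [0.9, 0.4, -2.0]
grip_width: 0.641
time: 6.85
position: [0.5448, 0.0056, 0.1138]
tool_rot: [-1.952, -2.442, 0.005]
ft_force: [-0.1, 0.5, -3.1]
grip_width: 0.643
t6.85 pos [0.5448 0.0056 0.1138] yaw 12.73 tilt 0.92 shift mm [-15.   12.   53.5] twist -0.003 grip 0.643 F [-0.1  0.5 -3.1] Mz 0.032 j7 -0.00
```

```bash
python3 -m inch '[[-1,-15,12,15,0],[-1,0,0,0,0]]'
python3 go.py 0.559 -0.006 0.07 12.9
python3 - <<'E'
from h import *
for n in("top","side"):
    d=grab(n);save(d,f"pics/{n}1.png")
    im=d["color"][150:260,240:420] if n=="top" else d["color"][150:300,220:380]
    globals()[n]=cv2.resize(im[:,:,::-1],None,fx=3,fy=3,interpolation=cv2.INTER_CUBIC)[:330,:480]
cv2.imwrite("pics/v1.png",np.vstack([top,side]))
E
```

```text
time: 7.1
position: [0.558, -0.006, 0.096]
tool_rot: [-1.953, -2.437, 0.009]
ft_force: [-0.1, 0.7, -2.5]
grip_width: 0.643
t7.10 pos [ 0.558 -0.006  0.096] yaw 12.59 tilt 1.11 shift mm [-0.5  1.4 26. ] twist -0.005 grip 0.643 F [-0.1  0.7 -2.5] Mz -0.036 j7 -0.01
```

View pics/v1.png

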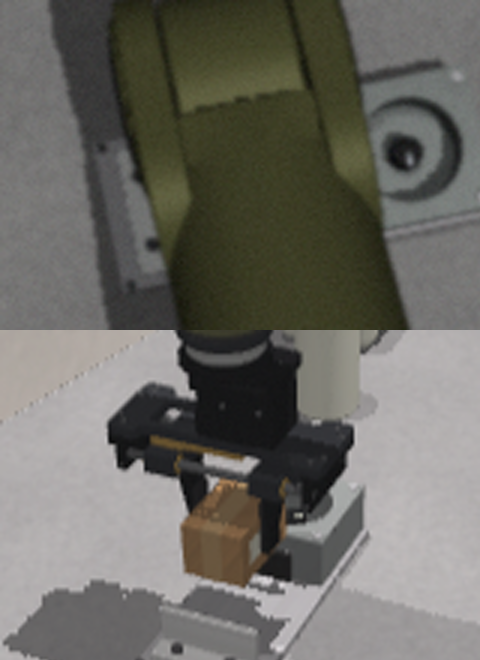

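The side view shows the carton gripped level above the bed, with the fence below left at (200,620) and the housing behind at (325,520). Lowering now.

```bash
python3 -m inch '[[-1,0,1,20,-0.005],[-1,0,0,12,0],[-1,0,0,0,0]]'
python3 go.py 0.559 -0.006 0.0255 12.9
```

```text
time: 7.58
position: [0.5578, -0.0015, 0.0636]
tool_rot: [-1.941, -2.448, 0.007]
ft_force: [0.1, -0.2, -2.4]
grip_width: 0.641
t7.58 pos [ 0.5578 -0.0015  0.0636] yaw 13.18 tilt 1.03 shift mm [-5.1  0.7 38. ] twist 0.005 grip 0.641 F [ 0.1 -0.2 -2.4] Mz -0.044 j7 -0.03
```

Run:
```python
from m import *
d=grab("side");P=pts(d);hsv=cv2.cvtColor(d["color"],cv2.COLOR_RGB2HSV)
m=(hsv[...,0]<25)&(hsv[...,1]>90)&(hsv[...,2]>60)
Q=P-[.559,-.006,.0]; a=np.radians(12.9); X=np.array([np.cos(a),np.sin(a),0]);Y=np.array([-np.sin(a),np.cos(a),0])
j=np.stack([Q@X,Q@Y,Q[...,2]],-1); ok=m&(abs(j[...,0])<.06)&(abs(j[...,1])<.08)&(j[...,2]>.012)
q=j[ok]*1000; print(len(q),np.percentile(q,[0.5,2,50,98,99.5],axis=0).round(1))
```

```text
759 [[-30.  -36.8  47.5]
 [-28.9 -27.   50.6]
 [ -0.4  35.7  95.1]
 [ 44.6  49.  163. ]
 [ 54.2  50.  165. ]]
```

```bash
python3 -m inch '[[-1,-5,1,0,0.005],[-1,0,0,0,0]]'
python3 go.py 0.559 -0.006 0.0255 12.9
python3 - <<'E'
from m import *
d=grab("side");P=pts(d);hsv=cv2.cvtColor(d["color"],cv2.COLOR_RGB2HSV)
m=(hsv[...,0]<25)&(hsv[...,1]>90)&(hsv[...,2]>60)
Q=P-[.559,-.0066,.0]; a=np.radians(12.9); X=np.array([np.cos(a),np.sin(a),0]);Y=np.array([-np.sin(a),np.cos(a),0])
j=np.stack([Q@X,Q@Y,Q[...,2]],-1)*1000
e=m&(abs(j[...,0])<20)&(j[...,1]>35)&(j[...,1]<60)&(j[...,2]<85)
q=j[e];print("end face",len(q),np.percentile(q,[2,25,50,75,98],axis=0).round(1)); g=np.polyfit(q[:,0],q[:,1],1);print(g)
f=(abs(j[...,0])<40)&(j[...,1]>42)&(j[...,1]<75)&(j[...,2]>43)&(j[...,2]<50)&(hsv[...,1]<60)
q=j[f];print("fence top",len(q),np.percentile(q,[2,50,98],axis=0).round(1))
E
```

```text
time: 7.88
position: [0.561, -0.0065, 0.0647]
tool_rot: [-1.949, -2.444, 0.005]
ft_force: [-0.4, 0.6, -1.9]
grip_width: 0.64
t7.88 pos [ 0.561  -0.0065  0.0647] yaw 12.85 tilt 0.93 shift mm [ 0.6 -1.3 39.2] twist -0.001 grip 0.640 F [-0.4  0.6 -1.9] Mz 0.024 j7 -0.03
end face 150 [[-18.3  36.4  49.6]
 [-10.5  39.5  58.9]
 [ -0.4  40.9  67.4]
 [ 11.1  42.1  74.8]
 [ 19.1  44.6  83.2]]
[-3.90305332e-02  4.08068367e+01]
fence top 92 [[-38.   50.3  43.3]
 [ -0.1  56.   46.4]
 [ 37.5  61.4  49.4]]
```

```bash
python3 -m inch '[[-1,1,-1,15,0],[-1,0,0,10,0],[-1,0,0,0,0]]'
python3 go.py 0.559 -0.006 0.0255 12.9
```

```text
time: 8.3
position: [0.559, -0.0052, 0.038]
tool_rot: [-1.949, -2.444, 0.005]
ft_force: [-0.8, 0.3, -2.1]
grip_width: 0.642
t8.30 pos [ 0.559  -0.0052  0.038 ] yaw 12.86 tilt 0.94 shift mm [-0.9 -0.1 12.4] twist -0.001 grip 0.642 F [-0.8  0.3 -2.1] Mz -0.021 j7 -0.05
```

```bash
python3 -m inch '[[-1,-1,0,8,0],[-1,0,0,0,0]]'
python3 go.py 0.559 -0.006 0.0255 12.9
python3 -m inch '[[-1,0,0,3,0],[-1,0,0,0,0]]'
python3 go.py 0.559 -0.006 0.0255 12.9
```

```text
time: 8.55
position: [0.559, -0.0061, 0.0292]
tool_rot: [-1.948, -2.443, 0.005]
ft_force: [-0.5, -0.9, -2.5]
grip_width: 0.647
t8.55 pos [ 0.559  -0.0061  0.0292] yaw 12.87 tilt 0.96 shift mm [0.1 0.1 3.7] twist -0.001 grip 0.647 F [-0.5 -0.9 -2.5] Mz -0.016 j7 -0.06
time: 8.8
position: [0.5594, -0.006, 0.0263]
tool_rot: [-1.949, -2.444, 0.004]
ft_force: [0.1, -0.0, -2.5]
grip_width: 0.644
t8.80 pos [ 0.5594 -0.006   0.0263] yaw 12.87 tilt 0.93 shift mm [ 0.1 -0.4  0.8] twist -0.001 grip 0.644 F [ 0.1 -0.  -2.5] Mz 0.027 j7 -0.06
```

```bash
python3 -m inch '[[-1,0,0,1.5,0],[-1,0,0,0,0]]'
python3 go.py 0.559 -0.006 0.0255 12.9
python3 -m inch '[[0.8,0,0,0,0],[0.8,0,0,0,0],[0.8,0,0,0,0],[0.8,0,0,0,0]]'
python3 go.py 0.559 -0.006 0.15 12.9
```

```text
time: 9.05
position: [0.56, -0.006, 0.0259]
tool_rot: [-1.95, -2.445, 0.004]
ft_force: [-0.3, 1.0, -2.6]
grip_width: 0.643
t9.05 pos [ 0.56   -0.006   0.0259] yaw 12.86 tilt 0.86 shift mm [ 0.2 -1.   0.4] twist -0.001 grip 0.643 F [-0.3  1.  -2.6] Mz -0.013 j7 -0.06
time: 9.55
position: [0.5613, -0.0059, 0.0269]
tool_rot: [-1.951, -2.446, 0.001]
ft_force: [0.2, -0.7, -0.4]
grip_width: 0.886
t9.55 pos [ 0.5613 -0.0059  0.0269] yaw 12.86 tilt 0.72 shift mm [   1.5   -3.3 -123.1] twist -0.001 grip 0.886 F [ 0.2 -0.7 -0.4] Mz -0.031 j7 -0.06
```

```bash
python3 -m inch '[[0.8,0,-2,0,0],[0.8,0,0,-30,0],[0.8,0,0,-40,0],[0.8,0,0,-40,0],[0.8,0,0,0,0]]'
python3 go.py 0.5855 -0.1217 0.13 12.9
```

```text
time: 10.18
position: [0.5593, -0.0071, 0.1392]
tool_rot: [-1.949, -2.445, 0.003]
ft_force: [0.5, -0.2, 0.3]
grip_width: 0.899
t10.18 pos [ 0.5593 -0.0071  0.1392] yaw 12.88 tilt 0.84 shift mm [-1.176e+02  1.000e-01  8.000e+00] twist -0.000 grip 0.899 F [ 0.5 -0.2  0.3] Mz -0.030 j7 0.03
```

```bash
python3 -m inch '[[0,-50,-8,-8,0],[0,-50,-8,-8,0],[0,-50,-8,-8,0],[0,-50,-8,-8,0],[0,-40,-8,-8,0]]'
python3 -m inch '[[-0.29,0,0,0,-0.18],[-0.29,0,0,0,-0.18],[-0.29,0,0,0,-0.18],[-0.29,0,0,0,-0.18],[-0.29,0,0,0,-0.18]]'
python3 go.py 0.5855 -0.1217 0.13 90
python3 - <<'E'
from m import *
d=grab("top"); save(d,"pics/top2.png"); np.savez("top2.npz",**d);P=pts(d); z=P[:,:,2]
hsv=cv2.cvtColor(d["color"],cv2.COLOR_RGB2HSV)
def roi(m,a,b,c,e):
    o=np.zeros_like(m); o[c:e,a:b]=m[c:e,a:b]; return o
org=(hsv[...,0]<25)&(hsv[...,1]>90)&(hsv[...,2]>60)
m=roi(org&(z>0.05)&(z<.07),270,400,170,260); print("carton",rect(m,P,.06,d)[1], np.nanmedian(z[m]))
m=roi((z>0.051)&(z<0.066)&~org,345,415,160,240); print("housing",rect(m,P,.058,d)[1])
cv2.imwrite("pics/v2.png",cv2.resize(d["color"][140:270,250:450,::-1],None,fx=3.5,fy=3.5,interpolation=cv2.INTER_CUBIC))
E
```

```text
time: 10.8
position: [0.573, -0.2515, 0.1728]
tool_rot: [-1.933, -2.45, 0.006]
ft_force: [0.3, 0.3, -0.3]
grip_width: 0.515
time: 11.42
position: [0.5682, -0.2574, 0.1651]
tool_rot: [-0.642, -3.044, -0.01]
ft_force: [-0.1, 0.2, 0.3]
grip_width: 0.354
t11.43 pos [ 0.5682 -0.2574  0.1651] yaw 66.17 tilt 1.78 shift mm [ 37.8 131.1  36.3] twist -0.416 grip 0.354 F [-0.1  0.2  0.3] Mz 0.068 j7 1.30
carton ((558.5311279296875, -5.046989440917969), (55.99807357788086, 83.24805450439453), 12.287825584411621) 0.059948878284501024
housing ((585.484375, -121.52272033691406), (100.16346740722656, 100.59959411621094), 13.013077735900879)
```

View pics/v2.png

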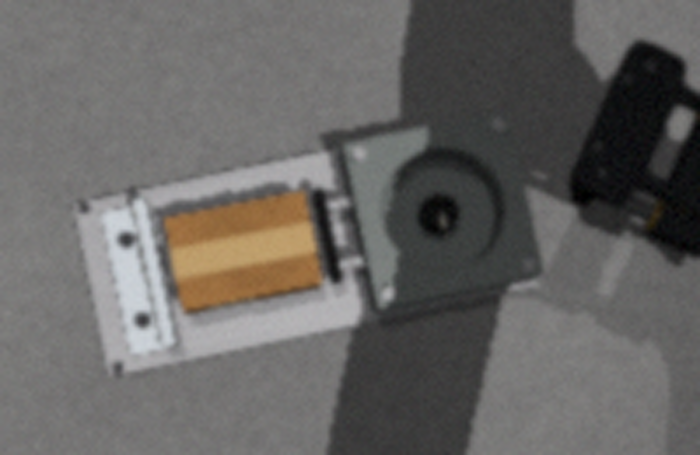

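The picture shows the carton lengthwise on the bed between fence (140,270) and pad (330,235), clear of both. The knob shows at (438,215) in the well. Camera readings put the carton 0.7 mm across and 1.5 mm along from bed_mid, 0.6° off. Next: over the knob. Robot readings run about +1.5 mm in x from the camera.

```bash
python3 -m inch '[[-0.29,9,34,0,0],[-0.29,9,34,0,0],[-0.29,9,34,0,0],[-0.29,9,28,0,0],[-0.29,0,0,0,0]]'
python3 go.py 0.587 -0.1218 0.08 66
python3 -m inch '[[-0.29,0,0,0,0],[-0.29,0,0,0,0]]'
python3 go.py 0.587 -0.1218 0.08 66
```

```text
time: 12.1
position: [0.5848, -0.1208, 0.1601]
tool_rot: [-0.656, -3.033, -0.013]
ft_force: [0.2, -1.4, -1.0]
grip_width: 0.354
t12.10 pos [ 0.5848 -0.1208  0.1601] yaw 65.59 tilt 2.27 shift mm [-5.6 -0.  80. ] twist -0.007 grip 0.354 F [ 0.2 -1.4 -1. ] Mz -0.043 j7 1.08
time: 12.35
position: [0.5841, -0.1234, 0.159]
tool_rot: [-0.663, -3.03, -0.01]
ft_force: [0.1, 0.3, 0.0]
grip_width: 0.355
t12.35 pos [ 0.5841 -0.1234  0.159 ] yaw 65.33 tilt 2.33 shift mm [-5.2  2.9 78.8] twist -0.012 grip 0.355 F [0.1 0.3 0. ] Mz 0.002 j7 1.07
```

```bash
python3 -m inch '[[-0.29,-5,2,30,0],[-0.29,0,0,20,0],[-0.29,0,0,0,0]]'
python3 go.py 0.587 -0.1218 0.065 66
python3 -m inch '[[-0.29,0,0,0,0]]'
python3 go.py 0.587 -0.1218 0.065 66
python3 -c "
from h import *
print(cv2.Rodrigues(ctrl.get_state()['tool_rot'])[0].round(3).tolist())"
```

```text
time: 12.72
position: [0.5873, -0.1272, 0.1072]
tool_rot: [-0.673, -3.028, -0.008]
ft_force: [0.3, -0.2, 0.4]
grip_width: 0.354
t12.72 pos [ 0.5873 -0.1272  0.1072] yaw 64.94 tilt 2.31 shift mm [ 0.9  4.9 42.2] twist -0.019 grip 0.354 F [ 0.3 -0.2  0.4] Mz -0.009 j7 1.04
time: 12.85
position: [0.5876, -0.1276, 0.1077]
tool_rot: [-0.674, -3.028, -0.008]
ft_force: [-0.3, -0.3, 0.6]
grip_width: 0.355
t12.85 pos [ 0.5876 -0.1276  0.1077] yaw 64.90 tilt 2.28 shift mm [ 1.3  5.1 42.8] twist -0.019 grip 0.355 F [-0.3 -0.3  0.6] Mz -0.002 j7 1.04
[[-0.905, 0.424, -0.037], [0.424, 0.906, 0.014], [0.04, -0.003, -0.999]]
```

```bash
python3 -m inch '[[-0.29,1,5,25,0],[-0.29,0,0,10,0],[-0.29,0,0,0,0]]'
python3 go.py 0.587 -0.1218 0.065 66
python3 -m inch '[[-0.29,0,0,0,0]]'
python3 go.py 0.587 -0.1218 0.065 66
python3 - <<'E'
from h import *
d=grab("side");save(d,"pics/side3.png")
cv2.imwrite("pics/v3.png",cv2.resize(d["color"][150:260,260:400,::-1],None,fx=5,fy=5,interpolation=cv2.INTER_CUBIC))
E
```

```text
time: 13.22
position: [0.5895, -0.1231, 0.0751]
tool_rot: [-0.677, -3.032, -0.007]
ft_force: [0.6, -0.2, 0.2]
grip_width: 0.352
t13.22 pos [ 0.5895 -0.1231  0.0751] yaw 64.83 tilt 2.00 shift mm [ 2.5  0.2 10.2] twist -0.020 grip 0.352 F [ 0.6 -0.2  0.2] Mz -0.001 j7 1.01
time: 13.35
position: [0.5901, -0.1233, 0.076]
tool_rot: [-0.678, -3.034, -0.007]
ft_force: [0.1, 0.4, -0.2]
grip_width: 0.355
t13.35 pos [ 0.5901 -0.1233  0.076 ] yaw 64.82 tilt 1.92 shift mm [ 3.1  0.1 11.2] twist -0.021 grip 0.355 F [ 0.1  0.4 -0.2] Mz -0.013 j7 1.01
```

View pics/v3.png

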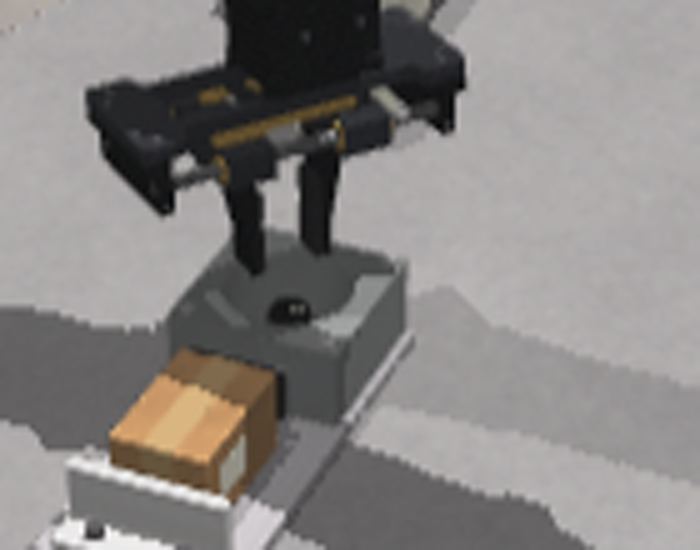

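Run:
```python
from m import *
d=grab("side")
print("tcp from px",cast(d,np.array([[316.5,202.2],[310,204.4],[323,200]]),.076).round(4),"knob",cast(d,np.array([[318,211.6]]),.044).round(4))
s=ctrl.get_state(); c=d["R"]@s["position"]+d["t"]; print((d["K"]@c/c[2])[:2])
P=pts(d); g=d["color"].sum(2); m=np.zeros((480,640),bool); m[205:218,306:330]=True
k=m&(abs(P[...,2]-.044)<.004)&(g<150); print(k.sum(),np.nanmean(P[k],0))
```

```text
tcp from px [[ 0.5842 -0.1179  0.076 ]
 [ 0.592  -0.0991  0.076 ]
 [ 0.5762 -0.1369  0.076 ]] knob [[ 0.5819 -0.1211  0.044 ]]
[315.98177632 200.5828922 ]
26 [ 0.58424826 -0.1200383   0.04374324]
```

Fingers sit above the well, tips at (250,272) and (315,250), knob at (290,310); both views agree on the knob position within about 2 mm. Entering slowly.

```bash
python3 -m inch '[[-0.29,3,0,5,0],[-0.29,0,0,0,0],[-0.29,0,0,0,0]]'
python3 go.py 0.5868 -0.1217 0.045 65
```

```text
time: 13.82
position: [0.5874, -0.1222, 0.0716]
tool_rot: [-0.678, -3.035, -0.006]
ft_force: [0.4, 0.4, -0.3]
grip_width: 0.354
t13.82 pos [ 0.5874 -0.1222  0.0716] yaw 64.80 tilt 1.85 shift mm [-0.1  0.3 26.6] twist -0.003 grip 0.354 F [ 0.4  0.4 -0.3] Mz 0.024 j7 1.01
```

```bash
python3 -m inch '[[-0.29,0,0,9,0],[-0.29,0,0,6,0],[-0.29,0,0,0,0]]'
python3 go.py 0.5868 -0.1217 0.022 65
python3 -m inch '[[-0.29,0,0,5,0],[-0.29,0,0,5,0],[-0.29,0,0,0,0]]'
python3 go.py 0.5868 -0.1217 0.022 65
```

```text
time: 14.2
position: [0.5866, -0.1221, 0.0551]
tool_rot: [-0.678, -3.034, -0.006]
ft_force: [-0.8, -0.4, 0.3]
grip_width: 0.353
t14.20 pos [ 0.5866 -0.1221  0.0551] yaw 64.80 tilt 1.89 shift mm [-1.1  0.5 33.1] twist -0.004 grip 0.353 F [-0.8 -0.4  0.3] Mz 0.019 j7 1.00
time: 14.58
position: [0.5863, -0.1219, 0.0443]
tool_rot: [-0.678, -3.034, -0.007]
ft_force: [-0.8, -0.1, 0.1]
grip_width: 0.356
t14.57 pos [ 0.5863 -0.1219  0.0443] yaw 64.80 tilt 1.90 shift mm [-1.1  0.5 22.3] twist -0.003 grip 0.356 F [-0.8 -0.1  0.1] Mz -0.050 j7 0.99
```

```bash
python3 -m inch '[[-0.29,-0.5,0,5,0],[-0.29,0,0,4,0],[-0.29,0,0,0,0]]'
python3 go.py 0.5868 -0.1217 0.022 65
python3 -m inch '[[-0.29,0,0,5,0],[-0.29,0,0,4,0],[-0.29,0,0,0,0]]'
python3 go.py 0.5868 -0.1217 0.022 65
```

```text
time: 14.95
position: [0.5865, -0.122, 0.0347]
tool_rot: [-0.678, -3.034, -0.007]
ft_force: [0.4, 0.7, -0.1]
grip_width: 0.357
t14.95 pos [ 0.5865 -0.122   0.0347] yaw 64.80 tilt 1.89 shift mm [-0.5  0.4 12.7] twist -0.003 grip 0.357 F [ 0.4  0.7 -0.1] Mz -0.004 j7 0.99
time: 15.32
position: [0.5863, -0.1219, 0.0251]
tool_rot: [-0.678, -3.034, -0.007]
ft_force: [-0.9, -0.2, 0.4]
grip_width: 0.352
t15.32 pos [ 0.5863 -0.1219  0.0251] yaw 64.80 tilt 1.89 shift mm [-0.5  0.4  3.1] twist -0.004 grip 0.352 F [-0.9 -0.2  0.4] Mz 0.004 j7 0.98
```

```bash
cat > mon.py <<'E'
import sys; from h import *
from scipy.spatial.transform import Rotation as Ro
n=int(sys.argv[1]) if len(sys.argv)>1 else 0
T=[];J=[]
for i in range(n+1):
    s=ctrl.get_state(); T.append(s["torque"][2]); J.append(s["joint_torque"][6])
    if i<n: ctrl.get_image("side")
R=Ro.from_rotvec(s["tool_rot"]).as_matrix()
print("t%.2f yaw %.4f rad  Mz %s J7 %s  pos %s F %s grip %.3f tilt %.1f j7 %.2f"%(s["time"],np.arctan2(R[1,1],R[0,1]),np.round(T,3),np.round(J,3),s["position"].round(4),s["ft_force"].round(1),s["grip_width"],np.degrees(np.arccos(-R[2,2])),s["joint_positions"][6]))
E
python3 -m inch '[[-0.29,-0.5,0,2,0],[-0.29,0,0,0,0]]'
python3 mon.py 3
python3 -m inch '[[-1,0,0,0,0],[-1,0,0,0,0],[-1,0,0,0,0],[-1,0,0,0,0]]' 15
python3 mon.py 3
python3 -m inch '[[-1,0,0,0,0],[-1,0,0,0,0]]' 50
python3 mon.py 3
```

```text
time: 15.58
position: [0.5868, -0.1221, 0.0231]
tool_rot: [-0.678, -3.034, -0.007]
ft_force: [0.5, -0.4, 0.0]
grip_width: 0.357
t15.72 yaw 1.1310 rad  Mz [ 0.002  0.037 -0.025 -0.02 ] J7 [-0.005 -0.002 -0.002 -0.001]  pos [ 0.587  -0.1221  0.0233] F [-0.1 -0.7  0.1] grip 0.354 tilt 1.9 j7 0.98
time: 16.23
position: [0.5865, -0.1233, 0.0235]
tool_rot: [-0.68, -3.034, -0.004]
ft_force: [-1.1, -0.3, 0.1]
grip_width: 0.245
t16.38 yaw 1.1302 rad  Mz [ 0.009  0.007 -0.024  0.05 ] J7 [-0.013 -0.009 -0.     0.   ]  pos [ 0.5865 -0.1232  0.0234] F [-0.9 -1.2  0.3] grip 0.248 tilt 1.9 j7 0.98
time: 16.62
position: [0.5865, -0.1232, 0.0235]
tool_rot: [-0.68, -3.034, -0.004]
ft_force: [-1.7, -0.4, 1.4]
grip_width: 0.244
t16.77 yaw 1.1302 rad  Mz [ 0.     0.026  0.017 -0.001] J7 [0.003 0.003 0.002 0.002]  pos [ 0.5865 -0.1232  0.0234] F [-0.8 -1.2 -0.1] grip 0.240 tilt 1.9 j7 0.98
```

The grip width is right for the 22 mm knob, and the joint 7 torque is nearly noise-free. Turning clockwise.

```bash
python3 -m inch '[[-1,0,0,0,0.05],[-1,0,0,0,0.08]]'; python3 mon.py
python3 -m inch '[[-1,0,0,0,0.08],[-1,0,0,0,0.08]]'; python3 mon.py
python3 -m inch '[[-1,0,0,0,0.08],[-1,0,0,0,0.08]]'; python3 mon.py 3
```

```text
time: 17.02
position: [0.5865, -0.1232, 0.0234]
tool_rot: [-0.879, -2.982, -0.001]
ft_force: [-1.0, -1.1, 0.6]
grip_width: 0.241
t17.02 yaw 0.9978 rad  Mz [0.169] J7 [0.476]  pos [ 0.5865 -0.1232  0.0234] F [-1.  -1.1  0.6] grip 0.241 tilt 1.9 j7 0.86
time: 17.27
position: [0.5865, -0.1233, 0.0234]
tool_rot: [-1.121, -2.9, 0.004]
ft_force: [-0.5, -1.2, 0.7]
grip_width: 0.238
t17.27 yaw 0.8336 rad  Mz [0.219] J7 [0.412]  pos [ 0.5865 -0.1233  0.0234] F [-0.5 -1.2  0.7] grip 0.238 tilt 1.9 j7 0.71
time: 17.52
position: [0.5865, -0.1233, 0.0234]
tool_rot: [-1.355, -2.799, 0.008]
ft_force: [-0.4, -0.9, 0.4]
grip_width: 0.235
t17.68 yaw 0.6728 rad  Mz [ 0.197  0.121 -0.013  0.021] J7 [ 0.411 -0.165 -0.458 -0.158]  pos [ 0.5865 -0.1233  0.0234] F [-0.7 -2.   0.9] grip 0.239 tilt 1.9 j7 0.56
```

```bash
sed -i 's/^print.*/y=np.arctan2(R[1,1],R[0,1]); print("t%.2f turned %.3f Mz %s J7 %s F %s grip %.3f j7 %.2f"%(s["time"],1.1302-y,np.round(T,3),np.round(J,3),s["ft_force"].round(1),s["grip_width"],s["joint_positions"][6]))/' mon.py
python3 -m inch '[[-1,0,0,0,0.06]]'>/dev/null; python3 mon.py
python3 -m inch '[[-1,0,0,0,0.06]]'>/dev/null; python3 mon.py
python3 -m inch '[[-1,0,0,0,0.06]]'>/dev/null; python3 mon.py
python3 -m inch '[[-1,0,0,0,0.06]]'>/dev/null; python3 mon.py
python3 -m inch '[[-1,0,0,0,0.06]]'>/dev/null; python3 mon.py
python3 -m inch '[[-1,0,0,0,0.06]]'>/dev/null; python3 mon.py
```

```text
t17.80 turned 0.517 Mz [0.173] J7 [0.369] F [-0.7 -1.1  0.9] grip 0.241 j7 0.51
t17.93 turned 0.577 Mz [0.22] J7 [0.245] F [-1.8 -1.3  0.3] grip 0.240 j7 0.45
t18.05 turned 0.637 Mz [0.222] J7 [0.228] F [-1.1 -0.7  1.1] grip 0.245 j7 0.40
t18.18 turned 0.697 Mz [0.206] J7 [0.229] F [-1.6 -1.2  0.1] grip 0.243 j7 0.34
t18.30 turned 0.756 Mz [0.258] J7 [0.229] F [-2.2 -1.1  0.6] grip 0.243 j7 0.29
t18.43 turned 0.816 Mz [0.211] J7 [0.226] F [-1.9 -1.1 -0.2] grip 0.242 j7 0.24
```

At steady speed the joint 7 torque holds a clean 0.228 N m, so I keep the same speed and watch it.

```bash
python3 -m inch '[[-1,0,0,0,0.06]]'>/dev/null; python3 mon.py
python3 -m inch '[[-1,0,0,0,0.06]]'>/dev/null; python3 mon.py
python3 -m inch '[[-1,0,0,0,0.06]]'>/dev/null; python3 mon.py
```

```text
t18.55 turned 0.876 Mz [0.194] J7 [0.227] F [-1.1 -1.3  0.5] grip 0.240 j7 0.18
t18.68 turned 0.936 Mz [0.287] J7 [0.228] F [-1.1 -1.6  1.3] grip 0.240 j7 0.13
t18.80 turned 0.996 Mz [0.205] J7 [0.228] F [-2.8 -1.5 -0.2] grip 0.241 j7 0.07
```

```bash
python3 -m inch '[[-1,0,0,0,0.06]]'>/dev/null; python3 mon.py
python3 -m inch '[[-1,0,0,0,0.06]]'>/dev/null; python3 mon.py
```

```text
t18.93 turned 1.056 Mz [0.207] J7 [0.229] F [-2.8 -1.9  0.7] grip 0.240 j7 0.02
t19.05 turned 1.116 Mz [0.257] J7 [0.23] F [-2.1 -0.8  0.6] grip 0.241 j7 -0.04
```

```bash
python3 -m inch '[[-1,0,0,0,0.06]]'>/dev/null; python3 mon.py
python3 -m inch '[[-1,0,0,0,0.06]]'>/dev/null; python3 mon.py
```

```text
t19.18 turned 1.175 Mz [0.248] J7 [0.231] F [-2.2 -1.6 -0. ] grip 0.242 j7 -0.09
t19.30 turned 1.235 Mz [0.253] J7 [0.232] F [-1.6 -1.1  0.8] grip 0.236 j7 -0.15
```

Run:
```python
from m import *
d=grab("side"); P=pts(d); save(d,"pics/side4.png")
cv2.imwrite("pics/v4.png",cv2.resize(d["color"][170:280,250:360,::-1],None,fx=5,fy=5,interpolation=cv2.INTER_CUBIC))
```

```text
(no output)
```

View pics/v4.png

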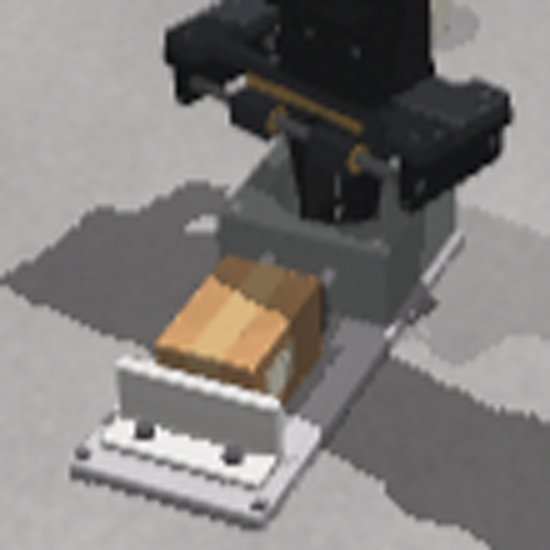

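The carton has been pushed close to the fence (wall at 200,400); the pad and rods show behind it at (320,300). So the knob is really turning. Continuing in smaller steps.

```bash
python3 -m inch '[[-1,0,0,0,0.06]]'>/dev/null; python3 mon.py
python3 -m inch '[[-1,0,0,0,0.06]]'>/dev/null; python3 mon.py
```

```text
t19.48 turned 1.296 Mz [0.212] J7 [0.359] F [-2.5 -0.7  1. ] grip 0.239 j7 -0.21
t19.60 turned 1.355 Mz [0.227] J7 [0.223] F [-2.8 -0.5  1.1] grip 0.238 j7 -0.26
```

```bash
python3 -m inch '[[-1,0,0,0,0.06]]'>/dev/null; python3 mon.py
```

```text
t19.73 turned 1.414 Mz [0.24] J7 [0.232] F [-2.5 -1.   0.7] grip 0.241 j7 -0.32
```

```bash
python3 -m inch '[[-1,0,0,0,0.06]]'>/dev/null; python3 mon.py
```

```text
t19.85 turned 1.474 Mz [0.212] J7 [0.233] F [-3.2 -0.8 -0.5] grip 0.240 j7 -0.37
```

Run:
```python
from h import *
d=grab("side");P=pts(d);hsv=cv2.cvtColor(d["color"],cv2.COLOR_RGB2HSV)
Q=P-[.559,-.0066,.0]; a=np.radians(12.9); X=np.array([np.cos(a),np.sin(a),0]);Y=np.array([-np.sin(a),np.cos(a),0])
j=np.stack([Q@X,Q@Y,Q[...,2]],-1)*1000
m=(hsv[...,0]<25)&(hsv[...,1]>90)&(hsv[...,2]>50)&(abs(j[...,0])<25)&(j[...,2]>57)&(j[...,2]<64)
q=j[m];print("carton top y",np.percentile(q[:,1],[1,3,50,97,99]).round(1))
f=(abs(j[...,0])<30)&(j[...,1]>40)&(j[...,1]<75)&(j[...,2]>20)&(j[...,2]<44)&(hsv[...,1]<60)
print("fence outer face y",np.percentile(j[f][:,1],[5,25,50,75,95]).round(1))
```

```text
carton top y [-29.3 -27.4  13.4  50.   50.9]
fence outer face y [54.5 56.7 58.  59.5 67.5]
```

```bash
python3 -m inch '[[-1,0,0,0,0.05]]'>/dev/null; python3 mon.py
```

```text
t20.02 turned 1.524 Mz [0.247] J7 [0.222] F [-2.9 -0.6  0.7] grip 0.236 j7 -0.42
```

```bash
python3 -m inch '[[-1,0,0,0,0.05]]'>/dev/null; python3 mon.py
```

```text
t20.15 turned 1.572 Mz [0.318] J7 [0.071] F [-1.5 -0.5  1.1] grip 0.243 j7 -0.46
```

```bash
python3 -m inch '[[-1,0,0,0,0.05]]'>/dev/null; python3 mon.py
```

```text
t20.27 turned 1.620 Mz [0.378] J7 [0.043] F [-2.1 -0.5  1. ] grip 0.241 j7 -0.51
```

The force/torque Mz climbed from 0.23 to 0.32 and then 0.38, so the carton is nipped; joint 7 torque did not follow it. I halt and read Mz a few times.

```bash
python3 mon.py 8
```

```text
t20.68 turned 1.621 Mz [0.378 0.226 0.23  0.196 0.256 0.3   0.289 0.302 0.322] J7 [ 0.043 -0.296 -0.443 -0.27  -0.276 -0.271 -0.271 -0.278 -0.285] F [-2.  -1.1  1.3] grip 0.236 j7 -0.51
```

```bash
python3 -m inch '[[-1,0,0,0,-0.04]]'>/dev/null; python3 mon.py 8
```

```text
t21.20 turned 1.581 Mz [-0.09   0.002  0.032  0.047  0.045 -0.016  0.015  0.023  0.019] J7 [-0.316  0.     0.155  0.011 -0.038 -0.027 -0.007  0.008  0.006] F [-2.   0.5  0.1] grip 0.238 j7 -0.47
```

Forward Mz was about 0.37 and the backing row read -0.09. Averaging the two cancels the friction and puts the nip at roughly 10 to 13 N now. I release and lift out.

```bash
python3 -m inch '[[-0.29,0,0,0,0],[-0.29,0,0,0,0],[-0.29,0,0,0,0]]' 15
python3 go.py 0.5865 -0.1225 0.06 -26
python3 -m inch '[[-0.29,0,0,-6,0],[-0.29,0,0,-10,0],[-0.29,0,0,0,0]]'
python3 go.py 0.5865 -0.1225 0.06 -26
```

```text
time: 21.58
position: [0.5867, -0.1224, 0.0234]
tool_rot: [-2.642, -1.657, 0.032]
ft_force: [-0.4, -1.2, -0.6]
grip_width: 0.348
t21.57 pos [ 0.5867 -0.1224  0.0234] yaw -25.82 tilt 1.78 shift mm [ -0.4  -1.3 -36.6] twist 0.003 grip 0.348 F [-0.4 -1.2 -0.6] Mz -0.050 j7 -0.47
time: 21.95
position: [0.5878, -0.1223, 0.0409]
tool_rot: [-2.642, -1.657, 0.031]
ft_force: [0.1, 0.2, -0.1]
grip_width: 0.357
t21.95 pos [ 0.5878 -0.1223  0.0409] yaw -25.80 tilt 1.73 shift mm [ -0.9  -1.6 -19.1] twist 0.004 grip 0.357 F [ 0.1  0.2 -0.1] Mz -0.037 j7 -0.46
```

```bash
python3 -m inch '[[-0.29,-0.5,-1,-12,0],[-0.29,0,0,-15,0],[-0.29,0,0,-30,0],[-0.29,0,0,-40,0],[-0.29,0,0,0,0]]'
python3 -m inch '[[-0.29,-30,20,-20,0],[-0.29,-40,20,-20,0],[-0.29,-40,20,-10,0],[-0.29,-30,10,0,0],[-0.29,0,0,0,0]]'
python3 go.py 0.55 -0.26 0.2 -26
python3 - <<'E'
from m import *
d=grab("top"); P=pts(d); z=P[:,:,2]; hsv=cv2.cvtColor(d["color"],cv2.COLOR_RGB2HSV)
org=(hsv[...,0]<25)&(hsv[...,1]>90)&(hsv[...,2]>60); m=np.zeros_like(org); m[170:260,260:400]=(org&(z>.05)&(z<.07))[170:260,260:400]
r=rect(m,P,.06,d)[1]; q=np.array(r[0])-[559.2,-6.6]; a=np.radians(12.9)
print("carton",r,np.median(z[m]),"jig x,y",q@[np.cos(a),np.sin(a)],q@[-np.sin(a),np.cos(a)])
cv2.imwrite("pics/v5.png",cv2.resize(d["color"][140:270,160:440,::-1],None,fx=2.8,fy=2.8,interpolation=cv2.INTER_CUBIC))
E
```

```text
time: 22.58
position: [0.5902, -0.1231, 0.1449]
tool_rot: [-2.643, -1.659, 0.028]
ft_force: [-0.1, -0.2, 0.6]
grip_width: 0.359
time: 23.2
position: [0.5928, -0.2833, 0.1953]
tool_rot: [-2.64, -1.662, 0.03]
ft_force: [0.0, 0.2, 0.4]
grip_width: 0.355
t23.20 pos [ 0.5928 -0.2833  0.1953] yaw -25.61 tilt 1.65 shift mm [  2.4 -48.8  -3.3] twist 0.007 grip 0.355 F [0.  0.2 0.4] Mz 0.008 j7 -0.17
carton ((556.7372436523438, 1.2905426025390625), (55.847381591796875, 85.07472229003906), 12.824113845825195) 0.05975865605375166 jig x,y -0.6390347670372627 8.241205370388663
```

View pics/v5.png

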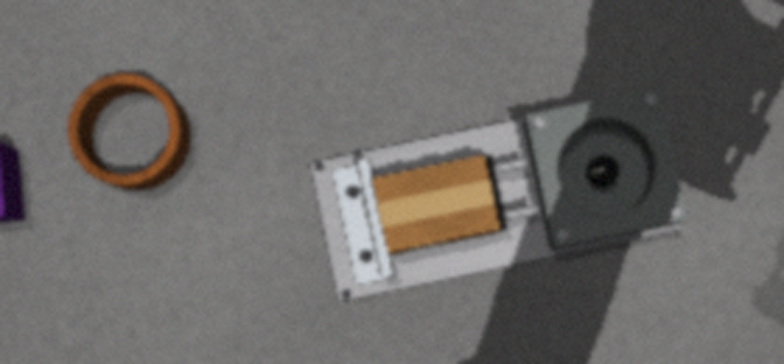

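The carton lies flat against the fence at (375,200), pad on its rear with both rods out, tape unmoved, fingers clear. Handing in.

```bash
python3 -c "
from bench import ctrl
print(ctrl.close_job())"
```

```text
the job is handed in; nothing more can be done
None
```

I laid the carton lengthwise on the bed and let go. Then I turned the sunken knob about 1.62 rad clockwise in one grasp, backed it off about 0.04 rad, released it and lifted clear. I handed the job in at about 23 s, and no verdict came back.

**Final position:** the last top view puts the carton flat (top at 60 mm), 0.6 mm across and 8.2 mm along from the bed's middle, within 0.1° of lengthwise and against the fence. The fingers were out of the well with the wrist force near zero. The tape stood undisturbed in that last view. I did not re-measure the bottle and cup, but the arm stayed clear of both.

**Nip force:** I estimate 10 to 13 N, but this is not a direct measurement.
- The wrist torque was about 0.19 N m running free and about 0.23 N m sliding the carton. It climbed to 0.32 and then 0.38 N m at the nip, which I read as 12 to 18 N, so I backed off. The backing-off row read -0.09 N m.
- Single torque readings scatter by about 0.03 N m, or 3 N.

**Checks that disagreed:**
- The joint 7 torque was steady before the nip but fell when the wrist torque rose, so I ignored it.
- Pad travel worked out from the knob angle puts the carton's front face about 2 mm further along than the camera does. That is within the camera calibration plus measuring error, though slight slip of the fingers on the knob cannot be ruled out.

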